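Amber bottle to the warmer, clean bottles under the hood

TASK

Get the bottles ready for the night. Turn the revolving bottle stand (its star handle is there to push) until the amber bottle comes out from under the clear hood, and stand that bottle in the well of the bottle warmer; stand every clean blue-capped bottle from the drying mat upright in a ring of the stand, and turn the stand so that all of them end wholly under the hood. Do not disturb the tin, the mug or the dome cap, and leave everything standing still.

Things in the scene. Friction and masses are not known exactly. Their poses are not given: they have to be found in the camera images.
- stand_axis (a point): Upright axis of the revolving bottle stand, 130 mm above the counter. This frame belongs to the fixed foot and hood and does not turn with the stand: -x looks out of the open front (roughly towards the robot), +x into the hood.
- hood (a point): Middle of the top front edge of the clear hood, 168 mm above the counter, straight above the stand's axis; fixed, axes as for stand_axis. The hood is a flat-topped half-cylinder of 176 mm radius covering the back half of the stand, open in front (the plane through the axis across x).
- star (a point): Hub of the star handle, on the stand's axis, 130 mm above the counter; turns with the plate and rings. Six bare steel spokes, 11 mm thick, reach out level to orange balls (17 mm) 84 mm from the axis, half-way between rings: 30, 90, 150.. degrees from this x axis, which points to ring 0. Turns endlessly both ways, light friction (about 2 N at the spokes), stays where it is left.
- ring0 (a point): Centre of the floor of one of the six mint-green rings of the stand. Rings are 50 mm high, 60 mm bore, 67 mm outside, on a white turning plate of 166 mm radius; ring floors are 24 mm above the counter and ring centres 130 mm from the stand's axis.
- ring1 (a point): Centre of the floor of ring 1 of the stand, 60 degrees counter-clockwise (from above) from ring 0.
- ring2 (a point): Centre of the floor of ring 2 of the stand, 120 degrees counter-clockwise (from above) from ring 0.
- ring3 (a point): Centre of the floor of ring 3 of the stand, 180 degrees counter-clockwise (from above) from ring 0.
- ring4 (a point): Centre of the floor of ring 4 of the stand, 240 degrees counter-clockwise (from above) from ring 0.
- ring5 (a point): Centre of the floor of ring 5 of the stand, 300 degrees counter-clockwise (from above) from ring 0.
- amber_mid (a point): The amber bottle, with an orange cap. 125 mm tall: heavy-footed glass body 54 mm in diameter up to 70 mm, a shoulder, then a straight round cap 42 mm in diameter from 80 to 125 mm above its foot, good to grip. This point is at its centre, 62.5 mm above its foot; z along its axis. It starts in ring 0, under the hood.
- clean1_mid (a point): A clean clear bottle with a blue cap, on the grey drying mat (4 mm thick). 125 mm tall: heavy-footed glass body 54 mm in diameter up to 70 mm, a shoulder, then a straight round cap 42 mm in diameter from 80 to 125 mm above its foot, good to grip. This point is at its centre, 62.5 mm above its foot; z along its axis. It may be absent.
- clean2_mid (a point): A clean clear bottle with a blue cap, on the grey drying mat (4 mm thick). 125 mm tall: heavy-footed glass body 54 mm in diameter up to 70 mm, a shoulder, then a straight round cap 42 mm in diameter from 80 to 125 mm above its foot, good to grip. This point is at its centre, 62.5 mm above its foot; z along its axis. It may be absent.
- clean3_mid (a point): A clean clear bottle with a blue cap, on the grey drying mat (4 mm thick). 125 mm tall: heavy-footed glass body 54 mm in diameter up to 70 mm, a shoulder, then a straight round cap 42 mm in diameter from 80 to 125 mm above its foot, good to grip. This point is at its centre, 62.5 mm above its foot; z along its axis. It may be absent.
- well (a point): Centre of the floor of the well in the bottle warmer, a fixed round white appliance 128 mm in diameter and 85 mm high: the well is open at the top, 65 mm in diameter, its floor 30 mm above the counter (55 mm deep).
- mat: Grey drying mat, fixed, 210 x 220 x 4 mm, on the counter; origin under its centre.
- tin: Closed formula tin, yellow label, 92 mm in diameter, 105 mm high, standing loose; origin under its foot. Leave alone.
- mug: Blue mug, 76 mm across, 85 mm high, standing loose; origin under its foot. Leave alone.
- dome: Small yellow dome cap, 44 mm across, 36 mm high, loose on the counter; origin under its foot. Leave alone.
Things that resemble listed ones, but are neither listed nor needed, are in the scene too. Leave any green or pink look-alike of the part that bears clean1_mid alone.

How it is judged (in metres and radians):
On the way, in this order (a step that is already met when the one before it is completed fails the run):
1. the amber bottle has been turned out from under the hood (x of amber_mid in the frame of stand_axis below -0.03 m), for 0.2 s.
2. the amber bottle stands in the well of the warmer (horizontal distance between amber_mid and well below 0.009 m and height (world z) of amber_mid below 0.099 m and angle between amber_mid's own z axis and vertical below 0.15 rad), for 0.2 s.
At the end, for the whole second after the job is handed in: The amber bottle stands upright (within 0.15 rad) on the floor of the warmer's well; every clean bottle that is present stands upright (within 0.15 rad) on the floor of a ring of the stand, its axis within 9 mm of the ring's and at least 15 mm inside the hood's open front; all are at rest (all of step 2 and linear speed of each of amber, clean1, clean2, clean3 below 0.03 m/s and (horizontal distance between clean1_mid and ring0 below 0.009 m or horizontal distance between clean1_mid and ring1 below 0.009 m or horizontal distance between clean1_mid and ring2 below 0.009 m or horizontal distance between clean1_mid and ring3 below 0.009 m or horizontal distance between clean1_mid and ring4 below 0.009 m or horizontal distance between clean1_mid and ring5 below 0.009 m) and height (world z) of each of clean1_mid, clean2_mid, clean3_mid below 0.093 m and angle between each of clean1_mid, clean2_mid, clean3_mid's own z axis and vertical below 0.15 rad and x of each of clean1_mid, clean2_mid, clean3_mid in the frame of stand_axis above 0.015 m and (horizontal distance between clean2_mid and ring0 below 0.009 m or horizontal distance between clean2_mid and ring1 below 0.009 m or horizontal distance between clean2_mid and ring2 below 0.009 m or horizontal distance between clean2_mid and ring3 below 0.009 m or horizontal distance between clean2_mid and ring4 below 0.009 m or horizontal distance between clean2_mid and ring5 below 0.009 m) and (horizontal distance between clean3_mid and ring0 below 0.009 m or horizontal distance between clean3_mid and ring1 below 0.009 m or horizontal distance between clean3_mid and ring2 below 0.009 m or horizontal distance between clean3_mid and ring3 below 0.009 m or horizontal distance between clean3_mid and ring4 below 0.009 m or horizontal distance between clean3_mid and ring5 below 0.009 m)); the robot touches nothing.
It fails at once if the tin is moved by more than 20 mm (distance of tin from where it was at the start of the episode above 0.02 m).
It fails at once if the mug is moved by more than 20 mm (distance of mug from where it was at the start of the episode above 0.02 m).
It fails at once if the dome is moved by more than 20 mm (distance of dome from where it was at the start of the episode above 0.02 m).
Of clean1, clean2, clean3 only 2 to 3 are there at a start; the rules pass over those that are not, and their reading is None.
At some moment in a run one of clean1, clean2, clean3 may be knocked a few centimetres aside while the robot is not near it.
It also fails if it takes over 210 s, if anything falls off the work surface, if the arm or the gripper's body presses on something with over 40 N, if the wrist force passes 120 N, or if a joint passes its speed limit or range.

ROBOT

A 6-joint arm with a two-finger parallel gripper is mounted at the origin on the work surface. World frame = base frame: x ahead of the robot, y to its left, z up, the work surface at z = 0. Lengths are in mm, angles in rad, forces in N, time in s.
With the tool pointing down it reaches from about 350 to 875 mm from the base axis. Payload 15.5 kg.
Tool frame: the origin (TCP) lies between the finger pads; the fingertips stand 8 mm ahead of it and the grasp point (between the pads) lies 11 mm behind it; z points along the fingers, y is the line along which they close (so a half turn about z gives the same grasp; the last joint's range is limited). The gripper opens to 85 mm and grips with 20 to 120 N. Pads are 22 mm wide; open, the fingers measure 114 mm over their backs; the gripper's body (76 mm by 85 mm) begins 54 mm behind the grasp point. The pads swing forward as they close: fully open they stand 13 mm farther back than shut.
Start: joints at [-1.415, 0.494, 1.345, -0, 1.302, -0.096], TCP at [155.718, -605.292, 239.277] pointing down, gripper open.
Joint ranges: [-2.91, 2.91], [-0.82, 2.16], [0.22, 2.67], [-1.22, 4.37], [0.12, 2.79], [-3.08, 3.08]. Speed limits (rad/s): [1.89, 1.89, 2.57, 3.01, 3.01, 3.01].

INTERFACE

Orientations are given as [roll, pitch, yaw] about the fixed x, y, z axes, in that order (R = Rz(yaw) Ry(pitch) Rx(roll)).
In Python, from station import * gives the robot as it stands. The module is installed in compiled form; this text tells all that it offers.
- The arm moves only by the shell command python3 -m inch 'ROWS' [OPENING] [FORCE]. ROWS is JSON, a list that holds one entry, the list of rows, each a list of 4 numbers: the shift along the tool's x, y, z in m, then the turn about the tool's z in rad. In form: [[[dx, dy, dz, spin], ...]]. A call has 1 to 8 rows; each row is the pose to reach, as a shift and turn from the pose commanded when the call began, along the tool's axes at that moment; what a row does not reach only later rows make up. A row lasts 1/8 s, in which the tool goes at most 62.5 mm and 10.7 degrees, less where a joint would pass 70% of its speed; a pose out of reach is approached as far as the arm can. A call with a gripper value outside its range is refused whole. OPENING is the finger opening in m, from 0 to 0.0854, set as the call begins (- or left out, the last holds). The fingers move at their own pace and stop on an object; FORCE is the grip in N (left out, the last holds). Time passes only in rows, so rows that repeat a pose let the fingers close. It gives the time, the measured TCP pose, the force, the opening and the grip force at its end, in the units of the state.
- read_state(): the state, without advancing time (a new reading comes with each control period).
- camera(name): name is "scene" or "top"; returns the picture (384x512x3 uint8, red, green, blue); there is no depth.
- camera_info(name): a dict with "fx", "fy", "cx", "cy" (pixels), "k1" (the pictures are not rectified: a ray, as slopes to the right and down, at radius r is drawn at 1 + k1 r^2 times it, then the intrinsics apply), "pose" (4x4, takes a point from camera to world coordinates). Camera axes: x right, y down, z forward; pixel columns grow to the right and rows downward; lengths in mm; the calibration is good to about 2 mm. A picture is of the moment at which its call begins. camera_info takes no time and is no camera call.
- close_job(): hands the job in; it is judged then, once.
The state is a dict: "time_s": time; "joint_positions": joint angles; "qvel": joint speeds; "tau": joint torques, N m; "ee_pos": TCP position; "orientation": TCP orientation; "ft_force": force on the tool from outside, world axes, zero at the start; "ft_torque": the same for the moment, N m; "finger_gap": finger opening in mm; "finger_force": force on a finger pad.
Only numpy, scipy, OpenCV 4.12 (cv2) and the standard library are available. Lean on these libraries where they do the work, as an engineer would, in place of code of your own. Each camera call takes 0.05 s, during which the arm holds its last target. There are 200 camera calls.

## Working session

There is one attempt and no reset: what is moved stays moved. The work goes in short steps, Python scripts to look and compute and a shell command to move; the robot and the scene stay as the last step left them, time stands still between calls to the robot, and variables do not carry over. Pictures are saved under pics/ and viewed, at most 14 in all, crops included, and the job is handed in when it is done.

```bash
mkdir -p pics
cat > h.py <<'E'
from station import *
import numpy as np, cv2
def save(cam,fn,crop=None,scale=1):
    im=camera(cam)[:,:,::-1]
    cv2.imwrite('pics/raw_'+fn,im)
    if crop: x0,y0,x1,y1=crop; im=im[y0:y1,x0:x1]
    cv2.imwrite('pics/'+fn,cv2.resize(im,None,fx=scale,fy=scale,interpolation=cv2.INTER_CUBIC))
def ray(cam,u,v):
    i=camera_info(cam); d=np.array([(u-i['cx'])/i['fx'],(v-i['cy'])/i['fy']])
    s=d.copy()
    for _ in range(20): s=d/(1+i['k1']*(s@s))
    T=np.array(i['pose']); return T[:3,3],T[:3,:3]@np.array([s[0],s[1],1])
def at(cam,u,v,z):
    o,d=ray(cam,u,v); return o+d*(z-o[2])/d[2]
def px(cam,p):
    i=camera_info(cam); T=np.array(i['pose']); q=T[:3,:3].T@(np.array(p,float)-T[:3,3]); s=q[:2]/q[2]
    s=s*(1+i['k1']*(s@s)); return s*[i['fx'],i['fy']]+[i['cx'],i['cy']]
E
python3 - <<'E'
from h import *
np.set_printoptions(precision=3,suppress=True)
save('scene','s0.png',scale=1.5);save('top','t0.png',scale=1.5)
for c in('scene','top'): print(camera_info(c))
s=read_state();print(s)
E
```

```text
{'fx': 380.6981222731528, 'fy': 380.6981222731528, 'cx': 254.55599771249027, 'cy': 189.635701597691, 'k1': -0.068020931555704, 'pose': array([[   0.866,    0.351,   -0.356,  972.049],
       [   0.5  ,   -0.589,    0.635, -716.493],
       [   0.013,   -0.728,   -0.685,  908.538],
       [   0.   ,    0.   ,    0.   ,    1.   ]])}
{'fx': 403.15039983576906, 'fy': 403.15039983576906, 'cx': 255.2916881340675, 'cy': 190.35700618783866, 'k1': 0.017304760661397186, 'pose': array([[  -0.007,   -0.976,    0.219,  337.051],
       [  -1.   ,    0.006,   -0.005,    5.547],
       [   0.004,   -0.219,   -0.976, 1141.709],
       [   0.   ,    0.   ,    0.   ,    1.   ]])}
{'time_s': 0.1, 'joint_positions': array([-1.415,  0.494,  1.346,  0.   ,  1.303, -0.095]), 'qvel': array([-0.001, -0.002, -0.001,  0.001, -0.   , -0.001]), 'tau': array([  0.004, -88.359, -38.456,   0.   ,   0.005,  -0.   ]), 'ee_pos': array([ 155.671, -604.967,  238.762]), 'orientation': array([-3.14 , -0.   ,  0.252]), 'ft_force': array([ 0.435, -0.727, -0.033]), 'ft_torque': array([ 0.018, -0.038,  0.029]), 'finger_force': 0.0, 'finger_gap': 85.46879954853637}
```

View pics/s0.png

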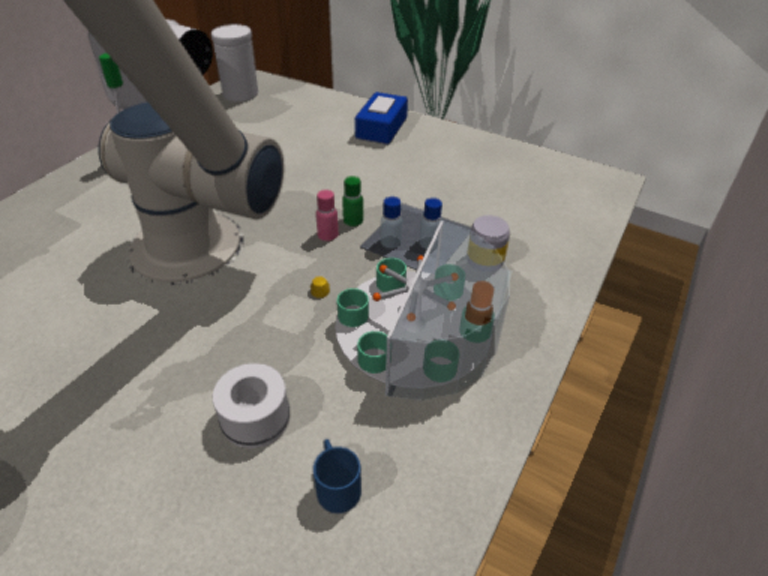

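View pics/t0.png

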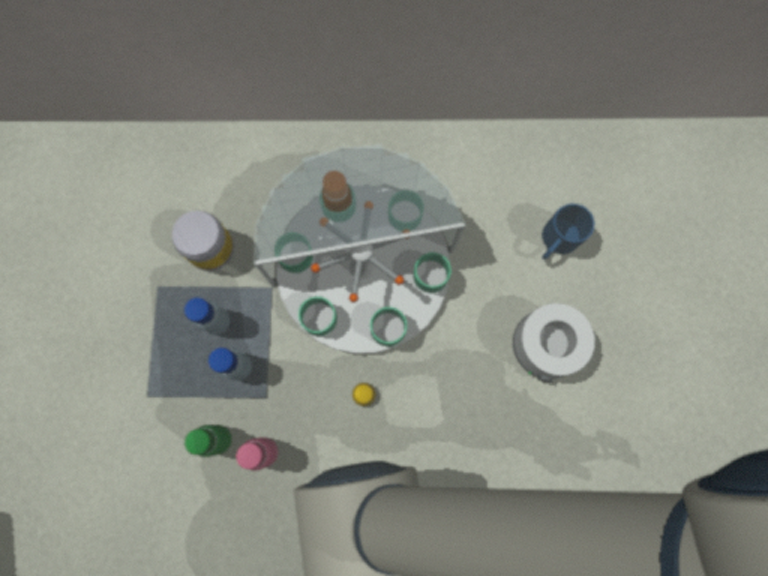

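The pictures show two blue caps on the mat, at (198,310) and (222,360) in the 1.5x top view. The look-alikes are green at (200,441) and pink at (257,453). The amber bottle is at (335,185) under the hood, the warmer at (557,340), and the dome at (363,394).

Run:
```python
from h import *
im=cv2.imread('pics/raw_t0.png')[90:320,90:410]
cv2.imwrite('pics/t0c.png',cv2.resize(im,None,fx=2.5,fy=2.5,interpolation=cv2.INTER_CUBIC))
```

```text
(no output)
```

View pics/t0c.png

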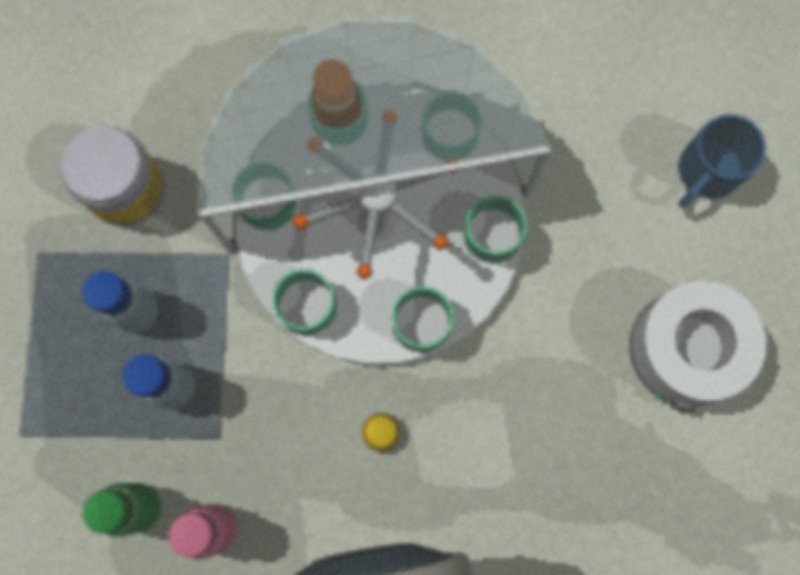

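```bash
cat >> h.py <<'E'
def C(U,V,z,k=2.5,ox=90,oy=90): return at('top',ox+U/k,oy+V/k,z)[:2]
E
python3 - <<'E'
from h import *
np.set_printoptions(precision=1,suppress=True)
h=[C(200,213,168),C(549,150,168)];d=h[1]-h[0]
print('hood',h,(h[0]+h[1])/2,np.linalg.norm(d),'ang -> frame x yaw',np.degrees(np.arctan2(d[1],d[0]))+90)
R=np.array([C(*p,74) for p in [(495,227),(422,319),(304,301),(263,196),(336,110),(450,126)]])
B=np.array([C(*p,130) for p in [(364,271),(440,242),(302,222),(315,145),(390,118)]])
# axis fit
from scipy.optimize import least_squares
f=lambda p:np.r_[np.linalg.norm(R-p,axis=1)-130,np.linalg.norm(B-p,axis=1)-84]
s=least_squares(f,R.mean(0));a=s.x;print('axis',a,s.fun,R.mean(0))
for P in(R,B):
  q=P-a;print(np.degrees(np.arctan2(q[:,1],q[:,0])))
print('caps',C(106,293,129),C(146,375,129),'green',C(105,512,125),'pink',C(194,533,125))
print('warmer',C(706,340,85),C(706,345,30),'dome',C(380,432,20),'tin',C(103,163,105),'mug',C(729,148,85))
E
```

```text
hood [array([595.4, 212.8]), array([ 659.1, -137.8])] [627.2  37.5] 356.3009698341975 ang -> frame x yaw 10.297404402983815
axis [623.   37.7] [-1.2  0.1 -1.2 -2.2 -5.  -5.2 -2.9 -1.9 -1.7  1.7  2.3] [620.5  37.9]
[ -99.2 -159.   141.7   82.8   22.4  -39.8]
[ 170.7 -127.6  109.8   49.5   -9.3]
caps [522.1 313.2] [438.6 268.4] green [306.4 302.3] pink [285.8 215. ]
warmer [ 475.7 -307.5] [ 477.3 -323.4] dome [385.3  37.7] tin [668.1 332. ] mug [ 687.4 -347.7]
```

```bash
cat >> h.py <<'E'
A=np.array([624.,37.6]); HY=.18
def F(x,y):
    c,s=np.cos(HY),np.sin(HY); return A+[c*x-s*y,s*x+c*y]
def rows(pts,yaw=None):
    "pts: world xyz list -> tool shifts in m from current pose"
    s=read_state(); p=s['ee_pos']; y0=s['orientation'][2]
    c,n=np.cos(y0),np.sin(y0)
    print('t',round(s['time_s'],1),'pos',p.round(1),'ori',s['orientation'].round(3),'spin',None if yaw is None else round(y0-yaw,3))
    for q in pts:
        d=np.array(q)-p; print(np.round([(c*d[0]+n*d[1])/1e3,(n*d[0]-c*d[1])/1e3,-d[2]/1e3],3))
E
python3 - <<'E'
from h import *
np.set_printoptions(precision=1,suppress=True)
rows([[*F(-32,-60),230]],.18)
for p,z,n in[((392,202),129,'cap'),((432,203),129,'cap'),((250,391),85,'warmer rim'),((319,281),36,'dome')]: print(n,at('scene',p[0]/1.5,p[1]/1.5,z)[:2])
E
python3 -m inch '[[[0,0,-0.02,0.072],[0,0,-0.02,0.072]]]' 0
```

```text
t 0.1 pos [ 155.7 -605.   238.8] ori [-3.1 -0.   0.3] spin 0.072
[ 0.6 -0.4  0. ]
cap [445.4 264.1]
cap [528.1 309.4]
warmer rim [ 481.4 -308.7]
dome [391.7  29.9]
time_s: 0.35
ee_pos: [155.8, -605.8, 260.1]
orientation: [3.14, 0.0, 0.18]
ft_force: [0.0, -0.0, -0.6]
finger_gap: 51.7
finger_force: 0.0
```

Run:
```python
from h import *
np.set_printoptions(precision=4,suppress=True)
rows([[*F(-32,-60),230]],.18)
```

```text
t 0.3 pos [ 155.8 -605.8  260.1] ori [3.14 0.   0.18] spin -0.0
[ 0.544 -0.489  0.03 ]
```

```bash
python3 -m inch '[[[0.27,-0.245,0,0],[0.27,-0.245,0,0],[0.27,-0.245,0,0],[0.27,-0.245,0,0],[0.27,-0.245,0,0],[0.27,-0.245,0,0],[0.27,-0.245,0,0],[0.27,-0.245,0,0]]]' | head -3
python3 -m inch '[[[0.274,-0.244,0.03,0],[0.274,-0.244,0.03,0],[0.274,-0.244,0.03,0],[0.274,-0.244,0.03,0],[0.274,-0.244,0.03,0],[0.274,-0.244,0.03,0],[0.274,-0.244,0.03,0],[0.274,-0.244,0.03,0]]]'
python3 - <<'E'
from h import *
np.set_printoptions(precision=4,suppress=True)
rows([[*F(-32,-60),126]],.18)
save('top','t1.png',(150,90,350,240),4)
E
```

```text
time_s: 1.35
ee_pos: [377.4, -316.0, 258.8]
orientation: [-3.141, 0.0, 0.181]
time_s: 2.35
ee_pos: [603.2, -28.2, 228.7]
orientation: [3.142, 0.001, 0.179]
ft_force: [-1.1, 0.5, -0.3]
finger_gap: -0.2
finger_force: 0.0
t 2.4 pos [603.2 -28.2 228.7] ori [3.142 0.001 0.179] spin -0.001
[ 0.    -0.001  0.103]
```

View pics/t1.png

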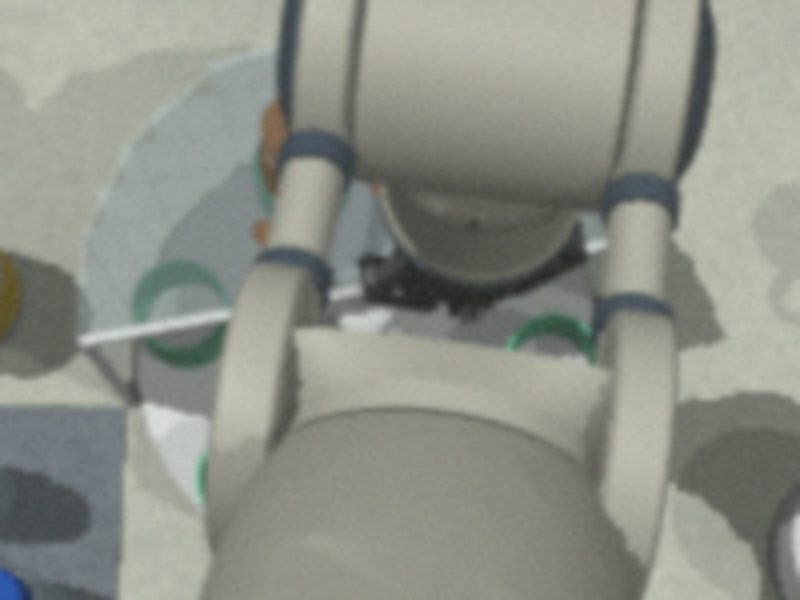

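```bash
python3 -m inch '[[[0,0,0.05,0],[0,0,0.09,0],[0,0,0.103,0],[0,0,0.103,0]]]'
python3 - <<'E'
import numpy as np
a=np.radians(242)
p=lambda d:np.array([.068*np.cos(np.radians(d)),-.068*np.sin(np.radians(d))])
for s,e in((242,178),(178,114)):
  print([list((p(d)-p(s)).round(3)) for d in np.linspace(s,e,9)[1:]])
E
```

```text
time_s: 2.9
ee_pos: [603.3, -27.8, 126.5]
orientation: [-3.141, 0.001, 0.179]
ft_force: [0.1, -0.4, 0.7]
finger_gap: -0.3
finger_force: 0.0
[[np.float64(-0.008), np.float64(-0.005)], [np.float64(-0.015), np.float64(-0.011)], [np.float64(-0.022), np.float64(-0.018)], [np.float64(-0.027), np.float64(-0.026)], [np.float64(-0.031), np.float64(-0.035)], [np.float64(-0.034), np.float64(-0.044)], [np.float64(-0.036), np.float64(-0.053)], [np.float64(-0.036), np.float64(-0.062)]]
[[np.float64(0.001), np.float64(-0.009)], [np.float64(0.003), np.float64(-0.019)], [np.float64(0.007), np.float64(-0.027)], [np.float64(0.012), np.float64(-0.036)], [np.float64(0.017), np.float64(-0.043)], [np.float64(0.024), np.float64(-0.05)], [np.float64(0.032), np.float64(-0.055)], [np.float64(0.04), np.float64(-0.06)]]
```

```bash
python3 -m inch '[[[-0.008,-0.005,0,0],[-0.015,-0.011,0,0],[-0.022,-0.018,0,0],[-0.027,-0.026,0,0],[-0.031,-0.035,0,0],[-0.034,-0.044,0,0],[-0.036,-0.053,0,0],[-0.036,-0.062,0,0]]]' | grep -E 'pos|ft'
python3 -m inch '[[[0.001,-0.009,0,0],[0.003,-0.019,0,0],[0.007,-0.027,0,0],[0.012,-0.036,0,0],[0.017,-0.043,0,0],[0.024,-0.05,0,0],[0.032,-0.055,0,0],[0.04,-0.06,0,0]]]' | grep -E 'pos|ft'
python3 -m inch '[[[0,0,0,0],[-0.003,0.003,-0.03,0],[-0.003,0.003,-0.09,0],[-0.003,0.003,-0.11,0]]]' | grep -E 'pos|ft'
python3 - <<'E'
from h import *
save('scene','s1.png',(200,110,360,270),3.5)
E
```

```text
ee_pos: [556.6, 28.3, 126.2]
ft_force: [1.1, -2.8, 0.7]
ee_pos: [586.0, 94.3, 126.2]
ft_force: [-0.6, -3.5, -0.3]
ee_pos: [584.3, 90.4, 239.8]
ft_force: [-0.4, 0.3, 0.6]
```

View pics/s1.png

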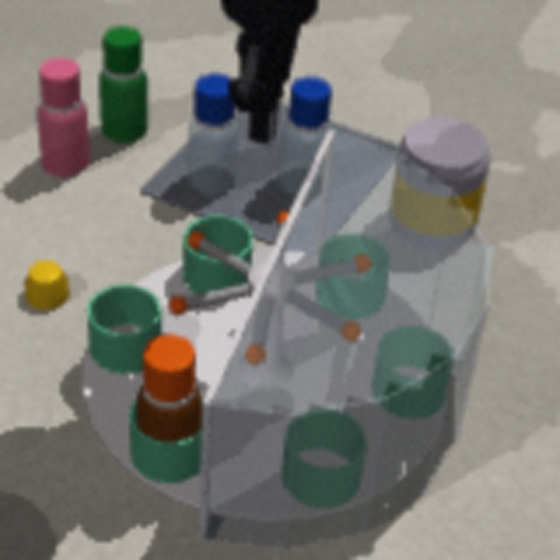

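The view shows the amber bottle out of the hood, cap top at crop (170,350). Front balls are at (195,240) and (178,305).

Run:
```python
from h import *
np.set_printoptions(precision=4,suppress=True)
def g(U,V,z):
    p=at('scene',200+U/3.5,110+V/3.5,z)[:2];q=p-A
    print(p,np.linalg.norm(q),(np.degrees(np.arctan2(q[1],q[0])-HY))%360)
g(170,350,149);g(195,240,130);g(178,305,130);g(283,217,130);g(125,303,74)
rows([[*F(-32,-60),239],[*F(-32,-60),126]],.18)
```

```text
[603.8355 -91.7639] 130.92600587423982 250.82711575872995
[545.376   50.0707] 79.60689446892877 160.67402197318532
[573.904  -28.0821] 82.60597877721845 222.35381170174517
[597.7584 117.6429] 84.23470333831314 97.83817309035041
[503.1724  -0.6632] 126.74145324642622 187.25851415665906
t 5.5 pos [584.7  90.5 241. ] ori [ 3.141 -0.006  0.18 ] spin -0.0
[-0.003  0.119  0.002]
[-0.003  0.119  0.115]
```

```bash
python3 -m inch '[[[-0.003,0.06,0,0],[-0.003,0.119,0,0],[-0.003,0.119,0,0],[-0.003,0.119,0.05,0],[-0.003,0.119,0.1,0],[-0.003,0.119,0.115,0],[-0.003,0.119,0.115,0]]]' | grep -E 'pos|ft'
python3 -m inch '[[[-0.008,-0.005,0,0],[-0.015,-0.011,0,0],[-0.022,-0.018,0,0],[-0.027,-0.026,0,0],[-0.031,-0.035,0,0],[-0.034,-0.044,0,0],[-0.036,-0.053,0,0],[-0.036,-0.062,0,0]]]' | grep -E 'pos|ft'
python3 -m inch '[[[0,0,0,0],[0,0.004,-0.03,0],[0,0.004,-0.09,0],[0.0,0.05,-0.13,0],[0.0,0.1,-0.13,0],[0.0,0.16,-0.13,0],[0.0,0.16,-0.13,0]]]' 0.0854 | grep -E 'pos|ft'
python3 - <<'E'
from h import *
save('scene','s2.png',(200,110,360,270),3.5)
save('top','t2.png',(150,90,350,240),4)
E
```

```text
ee_pos: [601.4, -26.9, 121.2]
ft_force: [-0.2, -0.3, 0.4]
ee_pos: [554.7, 27.9, 121.1]
ft_force: [1.4, -1.6, 0.1]
ee_pos: [583.9, -133.8, 251.0]
ft_force: [-0.2, 0.9, -0.4]
```

View pics/s2.png

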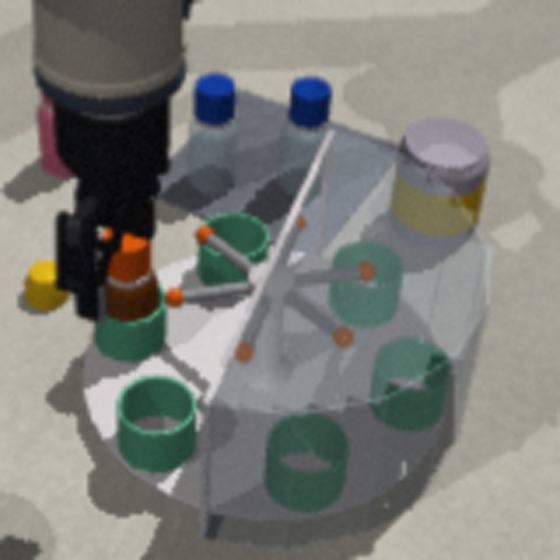

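View pics/t2.png

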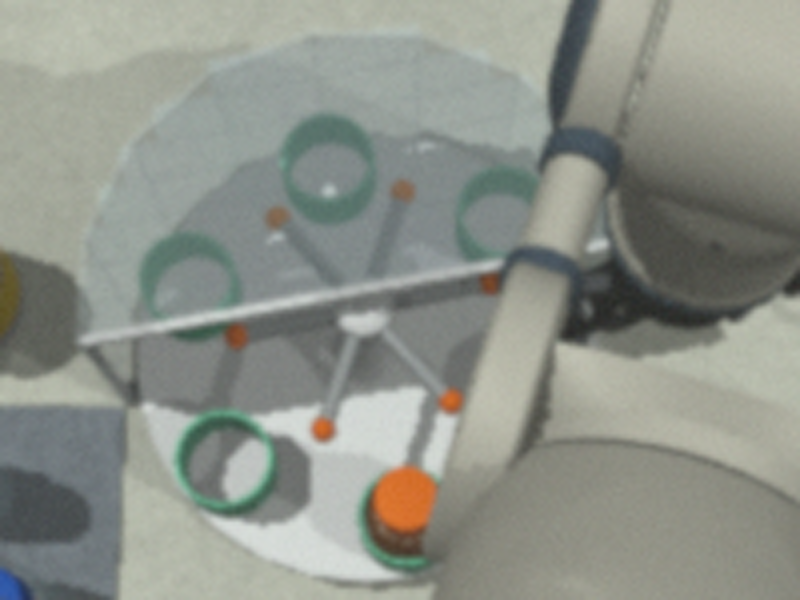

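Amber cap top is at (407,499) in the top crop. The next empty ring is at (226,462), and balls are at (322,429) and (451,400).

Run:
```python
from h import *
np.set_printoptions(precision=4,suppress=True)
def g(U,V,z):
    p=C(U,V,z,4,150,90);q=p-A
    print(p,np.linalg.norm(q),(np.degrees(np.arctan2(q[1],q[0])-HY))%360); return p
a=g(407,499,149);g(226,462,74);g(322,429,130);g(237,336,130);g(451,400,130)
p=at('scene',200+128/3.5,110+243/3.5,149)[:2];print(p)
rows([[494.5,8.5,240]],.18)
```

```text
[497.332    9.7014] 129.70398414125165 182.10780468705423
[535.44  131.573] 129.1270450940239 122.98816945232139
[546.0893  63.9564] 82.24796112987774 150.99661991041958
[608.0259 119.4192] 83.3640057242768 90.73404950924174
[564.5764 -18.866 ] 81.97296285805184 213.22482584379063
[508.4864  -1.3959]
t 8.3 pos [ 583.3 -130.5  250.9] ori [-3.141  0.001  0.178] spin -0.002
[-0.063 -0.153  0.011]
```

```bash
python3 -m inch '[[[-0.064,-0.08,0,0],[-0.064,-0.15,0,0],[-0.064,-0.152,0,0],[-0.064,-0.152,0.05,0],[-0.064,-0.152,0.1,0],[-0.064,-0.152,0.134,0],[-0.064,-0.152,0.134,0],[-0.064,-0.152,0.134,0]]]' | grep -E 'pos|ft'
python3 -m inch '[[[0,0,0,0],[0,0,0,0],[0,0,0,0],[0,0,0,0],[0,0,0,0],[0,0,0,0]]]' 0.02 25
python3 - <<'E'
from h import *
im=[camera(c)[:,:,::-1] for c in('scene','top')]
u=[px(c,read_state()['ee_pos']).astype(int) for c in('scene','top')]
o=[cv2.resize(i[p[1]-50:p[1]+50,p[0]-50:p[0]+50],(400,400),interpolation=2) for i,p in zip(im,u)]
cv2.imwrite('pics/g1.png',np.hstack(o));print(u)
E
```

```text
ee_pos: [493.9, 8.5, 118.5]
ft_force: [-0.3, 0.5, 0.4]
time_s: 10.05
ee_pos: [493.9, 8.0, 118.1]
orientation: [3.141, -0.001, 0.18]
ft_force: [-1.9, 0.4, 10.0]
finger_gap: 41.1
finger_force: 25.0
[array([234, 183]), array([252, 217])]
```

View pics/g1.png

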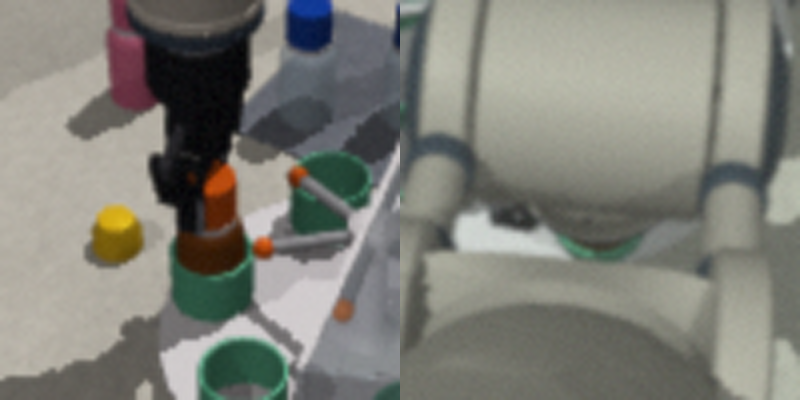

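```bash
python3 -m inch '[[[0,0,0,0],[0,0,0,0],[0,0,-0.04,-0.0],[0,0,-0.08,-0.18],[0,0,-0.08,-0.36],[0,0,-0.08,-0.54],[0,0,-0.08,-0.72],[0,0,-0.08,-0.9]]]' 0.0854 | grep -E 'pos|ft|ori'
python3 -m inch '[[[0,0,0,-0.18],[0,0,0,-0.36],[0,0,0,-0.54],[0,0,0,-0.67],[0,0,0.04,-0.67],[0,0,0.08,-0.67],[0,0,0.08,-0.67]]]' | grep -E 'pos|ft|ori'
python3 -m inch '[[[0,0,0,0],[0,0,0,0],[0,0,0,0],[0,0,0,0],[0,0,0,0],[0,0,0,0]]]' 0.02 40
python3 - <<'E'
from h import *
rows([[478,-308,200]])
E
```

```text
ee_pos: [493.4, 8.0, 197.2]
orientation: [-3.141, 0.0, 1.086]
ft_force: [0.7, 0.2, -0.2]
ee_pos: [491.8, 8.1, 115.5]
orientation: [-3.137, -0.001, 1.75]
ft_force: [0.6, -0.7, 0.6]
time_s: 12.78
ee_pos: [495.0, 7.9, 118.6]
orientation: [3.138, 0.001, 1.75]
ft_force: [2.2, 1.3, 9.9]
finger_gap: 41.7
finger_force: 39.3
t 12.8 pos [495.    7.9 118.6] ori [3.138e+00 1.000e-03 1.750e+00] spin None
[-0.308 -0.073 -0.081]
```

```bash
python3 -m inch '[[[0,0,-0.03,0],[0,0,-0.07,0],[0,0,-0.1,0],[-0.06,-0.015,-0.1,0],[-0.12,-0.03,-0.1,0],[-0.18,-0.045,-0.1,0],[-0.24,-0.06,-0.1,0],[-0.3,-0.071,-0.1,0]]]' | grep -E 'pos|ft|ori'
python3 -m inch '[[[-0.008,-0.002,0,0],[-0.008,-0.002,0,0],[-0.008,-0.002,0,0]]]'
python3 - <<'E'
from h import *
im=[camera(c)[:,:,::-1] for c in('scene','top')]
p=read_state()['ee_pos'];print(p)
u=[px(c,[478,-308,120]).astype(int) for c in('scene','top')]
o=[cv2.resize(i[p[1]-50:p[1]+50,p[0]-50:p[0]+50],(400,400),interpolation=2) for i,p in zip(im,u)]
cv2.imwrite('pics/g2.png',np.hstack(o));print(u)
E
```

```text
ee_pos: [476.3, -301.8, 217.8]
orientation: [3.141, 0.0, 1.749]
ft_force: [1.4, -0.2, -2.0]
time_s: 14.15
ee_pos: [476.4, -306.8, 217.4]
orientation: [-3.141, -0.001, 1.751]
ft_force: [0.9, -0.3, -1.7]
finger_gap: 41.0
finger_force: 41.3
[ 476.60825017 -306.8166737   217.45629926]
[array([163, 251]), array([376, 223])]
```

View pics/g2.png

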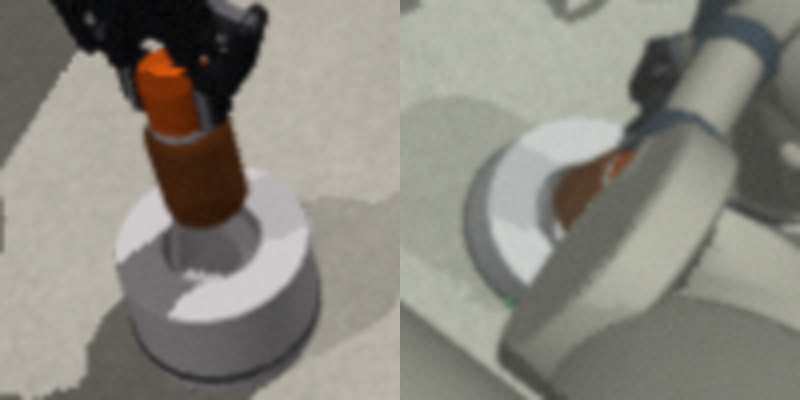

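```bash
cat >> h.py <<'E'
def circ(cam,c,z,r): return np.array([px(cam,[c[0]+r*np.cos(t),c[1]+r*np.sin(t),z]) for t in np.linspace(0,6.283,73)])
def draw(img,cam,c,z,r,col,ox,oy,k):
    cv2.polylines(img,[(((circ(cam,c,z,r)-[ox,oy]+.5)*k)).astype(int)],True,col,1)
E
python3 - <<'E'
from h import *
g=cv2.imread('pics/g2.png')
a=g[:,:400].copy();b=g[:,400:].copy()
for im,cam,ox,oy in((a,'scene',113,201),(b,'top',326,173)):
    draw(im,cam,(476.5,-306.8),123,27,(0,255,0),ox,oy,4)
    draw(im,cam,(476.5,-306.8),193,27,(0,255,0),ox,oy,4)
    for r in(32.5,64): draw(im,cam,(478.5,-308),85,r,(255,0,0),ox,oy,4)
    draw(im,cam,(478.5,-308),0,64,(255,0,0),ox,oy,4)
cv2.imwrite('pics/g2o.png',np.hstack([a,b]))
E
```

```text
(no output)
```

View pics/g2o.png

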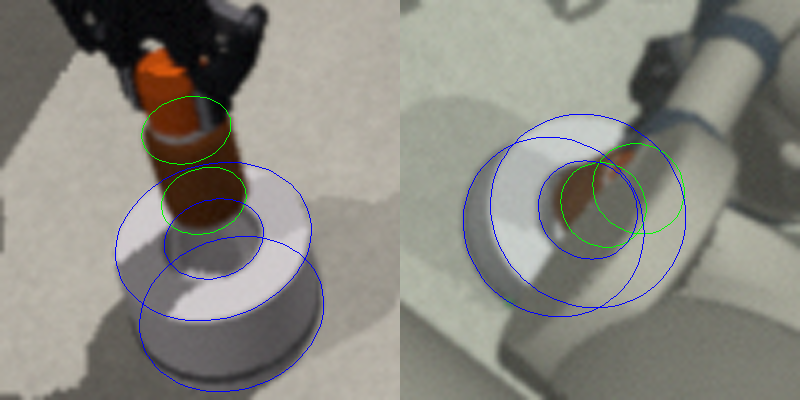

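Run:
```python
from h import *
g=cv2.imread('pics/g2.png');sc=cv2.resize(g[:,:400],(100,100),interpolation=cv2.INTER_AREA);tp=cv2.resize(g[:,400:],(100,100),interpolation=cv2.INTER_AREA)
np.set_printoptions(precision=1,suppress=True)
for cam,im,ox,oy in(('scene',sc,113,201),('top',tp,326,173)):
    i=im.astype(int); m=(i[:,:,2]-i[:,:,0]>25)&(i[:,:,2]>i[:,:,1]*1.35)
    def hull(dx,dy,tx,ty):
        o=np.zeros((400,400),np.uint8)
        for (z0,r0,z1,r1) in((0,27,70,27),(70,27,80,21),(80,21,125,21)):
            pts=[]
            for z,r in((z0,r0),(z1,r1)):
                k=(z-105)  # above grasp point
                c=(476.5+dx+tx*k,-306.8+dy+ty*k); pts.append(circ(cam,c,123+z,r))
            p=((np.vstack(pts)-[ox,oy]+.5)*4).astype(np.int32)
            cv2.fillConvexPoly(o,cv2.convexHull(p),1)
        return cv2.resize(o*255,(100,100),interpolation=cv2.INTER_AREA)>127
    h=hull(0,0,0,0)
    for y in range(0,62,5):
        a=np.where(m[y])[0];b=np.where(h[y])[0]
        print(cam,y,(a.min(),a.max(),len(a)) if len(a) else '-',(b.min(),b.max()) if len(b) else '-')
```

```text
scene 0 - -
scene 5 - -
scene 10 - (np.int64(43), np.int64(45))
scene 15 (np.int64(34), np.int64(51), 12) (np.int64(34), np.int64(51))
scene 20 (np.int64(33), np.int64(47), 15) (np.int64(34), np.int64(52))
scene 25 (np.int64(35), np.int64(48), 14) (np.int64(35), np.int64(53))
scene 30 (np.int64(37), np.int64(56), 14) (np.int64(36), np.int64(57))
scene 35 (np.int64(37), np.int64(57), 13) (np.int64(36), np.int64(58))
scene 40 (np.int64(38), np.int64(59), 22) (np.int64(37), np.int64(59))
scene 45 (np.int64(40), np.int64(60), 21) (np.int64(38), np.int64(60))
scene 50 (np.int64(42), np.int64(60), 19) (np.int64(40), np.int64(60))
scene 55 (np.int64(45), np.int64(54), 10) (np.int64(42), np.int64(57))
scene 60 - -
top 0 - -
top 5 - -
top 10 - -
top 15 - -
top 20 - -
top 25 - -
top 30 - -
top 35 - (np.int64(62), np.int64(71))
top 40 (np.int64(50), np.int64(56), 4) (np.int64(47), np.int64(75))
top 45 (np.int64(42), np.int64(49), 6) (np.int64(41), np.int64(76))
top 50 (np.int64(41), np.int64(41), 1) (np.int64(40), np.int64(73))
top 55 - (np.int64(41), np.int64(67))
top 60 - (np.int64(46), np.int64(57))
```

```bash
python3 - <<'E'
from h import *
rows([[477.5,-308,217],[477.5,-308,126]])
E
python3 -m inch '[[[-0.001,0.001,0.01,0],[-0.001,0.001,0.025,0],[-0.001,0.001,0.035,0],[-0.001,0.001,0.042,0],[-0.001,0.001,0.048,0],[-0.001,0.001,0.048,0]]]' | grep -E 'pos|ft|gap'
```

```text
t 14.2 pos [ 476.6 -306.8  217.5] ori [-3.142 -0.     1.751] spin None
[-0.001  0.001  0.   ]
[-0.001  0.001  0.091]
ee_pos: [477.5, -308.8, 168.9]
ft_force: [-0.4, 0.1, -1.6]
finger_gap: 40.7
```

```bash
python3 -m inch '[[[0,0,0.012,0],[0,0,0.024,0],[0,0,0.034,0],[0,0,0.041,0],[0,0,0.043,0],[0,0,0.043,0]]]' | grep -E 'pos|ft|gap'
```

```text
ee_pos: [477.7, -308.9, 126.3]
ft_force: [-0.3, 0.2, -3.5]
finger_gap: 41.2
```

```bash
python3 -m inch '[[[0,0,0,0],[0,0,0,0],[0,0,0,0],[0,0,-0.03,0],[0,0,-0.08,0],[0,0,-0.12,0],[0,0,-0.14,0]]]' 0.0854 | grep -E 'pos|ft|gap'
cat > caps.py <<'E'
from h import *
def caps(z=129):
    for cam in('top','scene'):
        i=camera(cam)[:,:,::-1]; cv2.imwrite('pics/last_%s.png'%cam,i); i=i.astype(int)
        m=((i[:,:,0]-i[:,:,2]>60)&(i[:,:,0]-i[:,:,1]>45)).astype(np.uint8)
        n,l,st,ce=cv2.connectedComponentsWithStats(m)
        for k in range(1,n):
            if 60<st[k,4]<900:
                c=ce[k]; # cap centroid ~ mid-height+ ; report both heights
                print(cam,st[k].tolist(),c.round(1),'z',z-12,at(cam,*c,z-12)[:2].round(1))
E
python3 - <<'E'
from caps import *
caps(); rows([[525,311,260],[442,266,260]])
E
```

```text
ee_pos: [478.2, -309.3, 268.8]
ft_force: [0.8, -0.2, 0.7]
finger_gap: 85.3
top [135, 208, 16, 15, 189] [142.1 215.1] z 117 [503.6 290.9]
top [139, 232, 17, 16, 211] [146.9 239.6] z 117 [440.9 275.3]
scene [237, 61, 34, 33, 453] [252.9  76.1] z 117 [182.8 656.5]
scene [256, 131, 11, 10, 74] [260.9 134.7] z 117 [436.  278.3]
t 16.7 pos [ 478.5 -309.5  268.7] ori [3.139e+00 3.000e-03 1.750e+00] spin None
[0.602 0.156 0.009]
[0.573 0.067 0.009]
```

Run:
```python
from h import *
a=cv2.imread('pics/last_scene.png')[110:210,215:315];b=cv2.imread('pics/last_top.png')[180:280,100:200]
cv2.imwrite('pics/c1.png',np.hstack([cv2.resize(x,(400,400),interpolation=2) for x in(a,b)]))
```

```text
(no output)
```

View pics/c1.png

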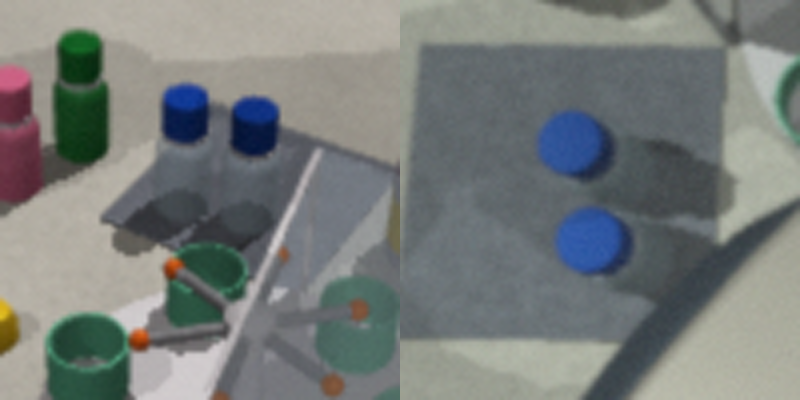

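Both bottles are upright on the mat. Cap tops in the top crop are at (572,143), which was knocked, and (589,239). In the scene crop they are at (255,108) and (186,97).

Run:
```python
from h import *
for c,u,v in(('top',143,215.5),('top',147.2,239.5),('scene',278.75,137),('scene',261.5,134.3)): print(c,at(c,u,v,129)[:2].round(1))
rows([[505,287,260]])
```

```text
top [500.6 285.2]
top [439.9 271.5]
scene [504.7 283.4]
scene [444.8 266.4]
t 16.7 pos [ 478.5 -309.5  268.7] ori [3.139e+00 3.000e-03 1.750e+00] spin None
[0.582 0.132 0.009]
```

```bash
python3 -m inch '[[[0.06,0.013,0,0.18],[0.12,0.027,0,0.36],[0.18,0.04,0,0.54],[0.24,0.053,0,0.72],[0.3,0.067,0,0.9],[0.36,0.08,0,1.08],[0.42,0.094,0,1.26],[0.48,0.107,0,1.44]]]' | grep -E 'pos|ori'
python3 - <<'E'
from h import *
rows([[503,284.5,260],[503,284.5,98]],.18)
E
```

```text
ee_pos: [495.8, 126.9, 265.5]
orientation: [-3.141, 0.001, 0.447]
t 17.7 pos [495.8 126.9 265.5] ori [-3.141e+00  1.000e-03  4.470e-01] spin 0.267
[ 0.075 -0.139  0.005]
[ 0.075 -0.139  0.167]
```

```bash
python3 -m inch '[[[0,0,0,0],[0,0,0,0]]]' >/dev/null
python3 - <<'E'
from h import *
rows([[503,284.5,265],[503,284.5,98]],.18)
E
```

```text
t 18.0 pos [495.9 125.1 265.6] ori [-3.141e+00  1.000e-03  4.550e-01] spin 0.275
[ 0.076 -0.14   0.001]
[ 0.076 -0.14   0.168]
```

```bash
python3 -m inch '[[[0.03,-0.05,0,0.14],[0.06,-0.1,0,0.275],[0.076,-0.14,0,0.275],[0.076,-0.14,0,0.275],[0.076,-0.14,0.06,0.275],[0.076,-0.14,0.12,0.275],[0.076,-0.14,0.167,0.275],[0.076,-0.14,0.167,0.275]]]' | grep -E 'pos|ori|ft'
python3 -m inch '[[[0,0,0,0],[0,0,0,0],[0,0,0,0],[0,0,0,0],[0,0,0,0]]]' 0.02 30
python3 - <<'E'
from h import *
np.set_printoptions(precision=4,suppress=True)
a=camera('scene')[110:210,215:315,::-1];b=camera('top')[180:280,100:200,::-1]
cv2.imwrite('pics/c2.png',np.hstack([cv2.resize(x,(400,400),interpolation=2) for x in(a,b)]))
rows([[560,292,105]])
E
```

```text
ee_pos: [501.9, 281.9, 96.7]
orientation: [3.14, 0.006, 0.176]
ft_force: [-0.8, 0.5, 0.7]
time_s: 19.6
ee_pos: [504.5, 285.0, 101.2]
orientation: [-3.141, -0.003, 0.178]
ft_force: [-0.5, 1.0, 10.5]
finger_gap: 41.6
finger_force: 29.3
t 19.7 pos [504.5 285.  101.2] ori [-3.141 -0.003  0.178] spin None
[ 0.056  0.003 -0.004]
```

```bash
python3 -m inch '[[[0,0,-0.008,0],[0.01,0.01,-0.01,0],[0.025,0.025,-0.01,0],[0.025,0.025,-0.005,0],[0.025,0.025,0.0,0],[0.025,0.025,0.0,0]]]' | grep -E 'pos|ori|ft'
python3 -m inch '[[[0,0,0,0],[0,0,0,0],[0,0,0,0],[0,0,-0.04,-0.18],[0,0,-0.07,-0.36],[0,0,-0.07,-0.54],[0,0,-0.07,-0.72],[0,0,-0.07,-0.9]]]' 0.0854 | grep -E 'pos|ori|ft'
python3 -m inch '[[[0,0,0,-0.18],[0,0,0,-0.36],[0,0,0,-0.54],[0,0,0,-0.67],[0,0,0.04,-0.67],[0,0,0.07,-0.67],[0,0,0.07,-0.67]]]' | grep -E 'pos|ft|ori'
python3 -m inch '[[[0,0,0,0],[0,0,0,0],[0,0,0,0],[0,0,0,0],[0,0,0,0],[0,0,0,0]]]' 0.02 40
```

```text
ee_pos: [533.2, 264.6, 99.7]
orientation: [-3.141, -0.002, 0.177]
ft_force: [1.5, 1.2, 9.5]
ee_pos: [532.3, 264.2, 169.2]
orientation: [-3.141, 0.0, 1.083]
ft_force: [-0.6, -0.2, -0.3]
ee_pos: [531.1, 263.7, 97.5]
orientation: [-3.138, 0.001, 1.747]
ft_force: [0.9, -0.1, 0.6]
time_s: 23.08
ee_pos: [532.8, 264.4, 100.6]
orientation: [3.14, -0.0, 1.747]
ft_force: [-3.3, -0.7, 8.1]
finger_gap: 41.2
finger_force: 39.2
```

```bash
python3 -m inch '[[[0,0,-0.05,0],[0,0,-0.1,0],[0,0,-0.13,0],[0,0,-0.13,0]]]' | grep -E 'pos|ori|ft'
python3 - <<'E'
from h import *
a=camera('scene')[150:250,215:315,::-1];b=camera('top')[150:250,180:280,::-1]
cv2.imwrite('pics/r1.png',np.hstack([cv2.resize(x,(400,400),interpolation=2) for x in(a,b)]))
E
```

```text
ee_pos: [533.6, 264.7, 232.3]
orientation: [3.136, -0.001, 1.747]
ft_force: [-0.3, -1.9, -1.7]
```

View pics/r1.png

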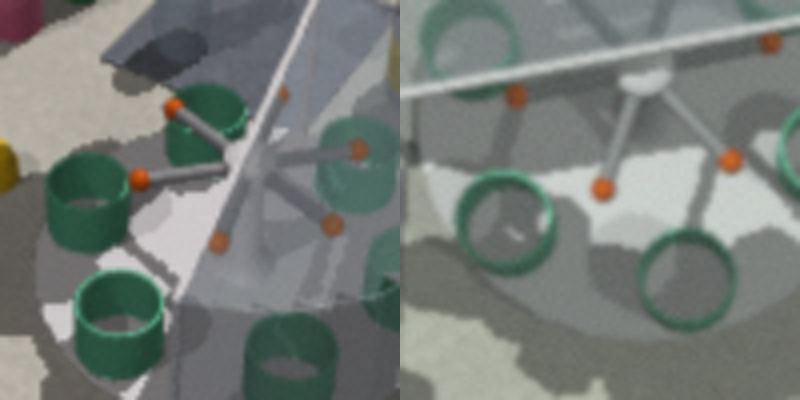

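Ring rims in the top crop are at (687,280) and (506,223). In the scene crop they are at (88,184), (207,112) and (119,304).

Run:
```python
from h import *
def r(p):
    q=p[:2]-A; print(p[:2].round(1),np.linalg.norm(q).round(1),((np.degrees(np.arctan2(q[1],q[0])-HY))%360).round(1))
for u,v in((251.75,220),(206.5,205.75)): r(at('top',u-.4,v-.4,74))
for U,V in((88,184),(207,112),(119,304)): r(at('scene',215+U/4-.4,150+V/4-.4,74))
for U,V in((140,180),(175,108)): r(at('scene',215+U/4-.4,150+V/4-.4,130))
for U,V in((603,188),(731,161),(516,97)): r(at('top',180+(U-400)/4-.4,150+V/4-.4,130))
for a in(181.2,121.2): print(a,F(130*np.cos(np.radians(a)),130*np.sin(np.radians(a))))
```

```text
[496.4  11.2] 130.4 181.4
[535.9 132.7] 129.6 122.5
[503.2   4.5] 125.2 185.0
[542.5 127.5] 121.3 121.9
[588.9 -90.2] 132.6 244.3
[565.3 -20.8] 82.8 214.5
[547.8  62.2] 80.1 151.8
[547.8  64.4] 80.8 150.3
[565.  -17.8] 81.0 212.9
[608.4 121.1] 84.9 90.2
181.2 [496.61578108  11.65273099]
121.2 [537.83689642 134.94433512]
```

Run:
```python
from h import *
rows([[497.5,9.5,232],[497.5,9.5,185]])
```

```text
t 23.7 pos [532.2 264.1 229.3] ori [ 3.141 -0.     1.747] spin None
[-0.245 -0.079 -0.003]
[-0.245 -0.079  0.044]
```

```bash
python3 -m inch '[[[-0.05,-0.016,0,0],[-0.1,-0.032,0,0],[-0.15,-0.048,0,0],[-0.2,-0.065,0,0],[-0.245,-0.079,0,0],[-0.245,-0.079,0.02,0],[-0.245,-0.079,0.04,0],[-0.245,-0.079,0.044,0]]]' | grep -E 'pos|ft'
python3 -m inch '[[[0,0,0,0],[0,0,0,0]]]' | grep -E 'pos|ft'
python3 - <<'E'
from h import *
np.set_printoptions(precision=4,suppress=True)
rows([[497.5,9.5,165]],1.75)
a=camera('scene')[130:230,180:280,::-1];b=camera('top')[150:250,200:300,::-1]
cv2.imwrite('pics/r2.png',np.hstack([cv2.resize(x,(400,400),interpolation=2) for x in(a,b)]))
E
```

```text
ee_pos: [496.4, 9.2, 183.5]
ft_force: [-0.3, -0.5, 0.5]
ee_pos: [498.0, 9.3, 185.8]
ft_force: [-0.3, 0.5, -0.4]
t 24.9 pos [498.    9.3 185.8] ori [3.141 0.    1.748] spin -0.002
[ 0.    -0.     0.021]
```

View pics/r2.png

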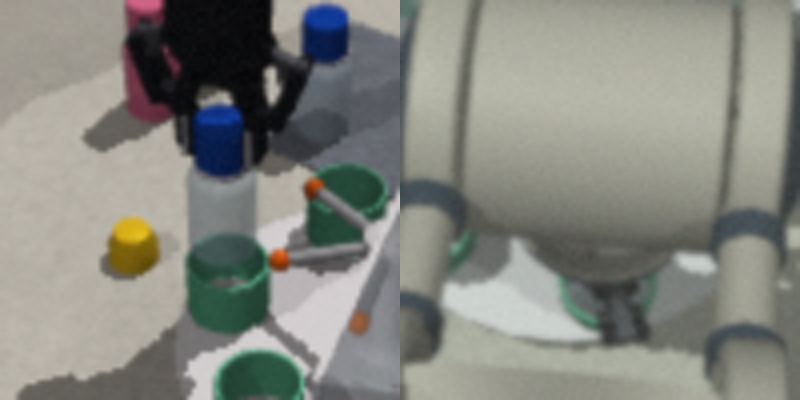

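```bash
python3 -m inch '[[[0,0,0.008,0],[0,0,0.014,0],[0,0,0.019,0],[0,0,0.023,0],[0,0,0.026,0],[0,0,0.026,0]]]' | grep -E 'pos|ft|gap'
```

```text
ee_pos: [498.1, 9.1, 159.2]
ft_force: [5.6, 1.3, -4.6]
finger_gap: 41.2
```

```bash
python3 -m inch '[[[0,0.0015,0,0],[0,0.0015,0.003,0],[0,0.0015,0.006,0]]]' | grep -E 'pos|ft|gap'
python3 -m inch '[[[0,0,0.004,0],[0,0,0.008,0],[0,0,0.008,0]]]' | grep -E 'pos|ft|gap'
```

```text
ee_pos: [498.8, 9.4, 153.0]
ft_force: [-0.7, -0.0, -1.3]
finger_gap: 41.1
ee_pos: [498.9, 9.4, 144.9]
ft_force: [0.3, 0.6, -1.1]
finger_gap: 41.2
```

```bash
python3 -m inch '[[[0,0,0.008,0],[0,0,0.016,0],[0,0,0.021,0],[0,0,0.0225,0],[0,0,0.0225,0]]]' | grep -E 'pos|ft|gap'
```

```text
ee_pos: [499.2, 9.4, 122.7]
ft_force: [0.8, -0.0, -0.6]
finger_gap: 40.9
```

```bash
python3 -m inch '[[[0,0,0,0],[0,0,0,0],[0,0,0,0],[0,0,-0.04,0],[0,0,-0.09,0],[0,0,-0.13,0],[0,0,-0.13,0]]]' 0.0854 | grep -E 'pos|ft|gap'
python3 - <<'E'
from h import *
rows([[443.5,269.5,252]],.18)
E
```

```text
ee_pos: [500.6, 9.3, 255.6]
ft_force: [-0.0, -0.3, -0.5]
finger_gap: 85.4
t 28.0 pos [500.6   9.3 255.6] ori [3.136e+00 2.000e-03 1.747e+00] spin 1.567
[ 0.266 -0.011  0.004]
```

```bash
python3 -m inch '[[[0.035,0,0,0.18],[0.07,0,0,0.36],[0.105,-0.003,0,0.54],[0.14,-0.005,0,0.72],[0.175,-0.007,0,0.9],[0.21,-0.009,0,1.08],[0.24,-0.01,0,1.26],[0.266,-0.011,0,1.44]]]' >/dev/null
python3 -m inch '[[[0,0,0,0.13],[0,0,0,0.13],[0,0,0,0.13]]]' | grep -E 'pos|ori'
python3 - <<'E'
from caps import *
np.set_printoptions(precision=4,suppress=True)
rows([[443.5,269.5,98]],.18); caps()
E
```

```text
ee_pos: [441.5, 269.0, 252.3]
orientation: [3.141, 0.001, 0.18]
t 29.4 pos [441.5 269.  252.3] ori [3.141 0.001 0.18 ] spin 0.0
[ 0.002 -0.     0.154]
top [244, 208, 16, 16, 193] [251.2 215.5] z 117 [500.7  11.3]
top [139, 233, 17, 15, 192] [146.9 240.1] z 117 [439.5 275.4]
scene [237, 62, 19, 24, 168] [246.   75.4] z 117 [152.8 646.6]
scene [256, 131, 11, 9, 68] [261.  134.6] z 117 [435.8 279. ]
scene [229, 173, 13, 10, 103] [235.  177.3] z 117 [479.4  34.7]
```

```bash
python3 -m inch '[[[0.001,0,0.05,0],[0.002,0,0.1,0],[0.002,0,0.145,0],[0.002,0,0.154,0],[0.002,0,0.154,0]]]' | grep -E 'pos|ori|ft'
python3 -m inch '[[[0,0,0,0],[0,0,0,0],[0,0,0,0],[0,0,0,0],[0,0,0,0],[0,0,0,0]]]' 0.02 25 | grep -E 'pos|ft|gap'
python3 -m inch '[[[0,0,0,0],[0,0,0,0],[0,0,-0.04,0],[0,0,-0.07,-0.18],[0,0,-0.07,-0.36],[0,0,-0.07,-0.54],[0,0,-0.07,-0.72],[0,0,-0.07,-0.9]]]' 0.0854 | grep -E 'pos|ori|ft'
python3 -m inch '[[[0,0,0,-0.18],[0,0,0,-0.36],[0,0,0,-0.54],[0,0,0,-0.67],[0,0,0.04,-0.67],[0,0,0.07,-0.67],[0,0,0.07,-0.67]]]' | grep -E 'pos|ft|ori'
python3 -m inch '[[[0,0,0,0],[0,0,0,0],[0,0,0,0],[0,0,0,0],[0,0,0,0],[0,0,0,0]]]' 0.02 40
python3 -m inch '[[[0,0,-0.05,0],[0,0,-0.1,0],[0,0,-0.14,0],[0,0,-0.14,0]]]' | grep -E 'pos|ori|ft'
python3 - <<'E'
from h import *
rows([[539.5,133,235]],1.75)
E
```

```text
ee_pos: [443.9, 269.7, 99.3]
orientation: [3.142, 0.0, 0.178]
ft_force: [0.8, 0.8, 1.4]
ee_pos: [444.3, 270.2, 99.9]
ft_force: [-1.3, 1.8, 8.9]
finger_gap: 41.3
ee_pos: [443.5, 269.6, 168.8]
orientation: [-3.142, 0.0, 1.083]
ft_force: [-0.5, 0.5, 0.8]
ee_pos: [442.4, 269.1, 97.4]
orientation: [-3.138, 0.001, 1.747]
ft_force: [0.4, 0.3, -0.3]
time_s: 33.5
ee_pos: [443.7, 269.9, 99.9]
orientation: [3.141, -0.0, 1.747]
ft_force: [-3.4, -0.7, 11.7]
finger_gap: 41.3
finger_force: 38.8
ee_pos: [444.9, 270.3, 242.2]
orientation: [3.136, -0.002, 1.747]
ft_force: [0.6, -0.7, -2.1]
t 34.0 pos [444.9 270.3 242.2] ori [ 3.136e+00 -2.000e-03  1.747e+00] spin -0.003
[-0.152  0.069  0.007]
```

```bash
cat >> caps.py <<'E'
def phase():
    i=camera('top')[:,:,::-1].astype(int); m=((i[:,:,2]-i[:,:,0]>70)&(i[:,:,2]-i[:,:,1]>50)).astype(np.uint8)
    n,l,st,ce=cv2.connectedComponentsWithStats(m)
    for k in range(1,n):
        q=at('top',*ce[k],130)[:2]+[2.5,-.5]-A; r=np.linalg.norm(q)
        if st[k,4]>6 and r<110: print('ball',st[k,4],r.round(1),((np.degrees(np.arctan2(q[1],q[0])-HY))%360).round(1))
E
sed -i 's/^A=.*; HY/A=np.array([626.,36.]); HY/' h.py
python3 - <<'E'
from caps import *
phase()
i=cv2.imread('pics/last_top.png')
print('b1',at('top',251.2,215,149)[:2])
E
python3 -m inch '[[[-0.05,0.02,0,0],[-0.1,0.045,0,0],[-0.152,0.069,0,0],[-0.152,0.069,0.02,0],[-0.152,0.069,0.05,0],[-0.152,0.069,0.057,0],[-0.152,0.069,0.057,0]]]' | grep -E 'pos|ft'
```

```text
ball 21 79.4 212.3
ball 19 81.4 149.3
b1 [496.71222372  11.07382064]
ee_pos: [537.8, 132.2, 181.4]
ft_force: [0.5, 0.2, -1.0]
```

```bash
python3 -m inch '[[[0,0,0,0],[0,0,0.006,0],[0,0,0.012,0],[0,0,0.018,0],[0,0,0.024,0],[0,0,0.024,0]]]' | grep -E 'pos|ft|gap'
```

```text
ee_pos: [538.2, 132.1, 157.3]
ft_force: [2.0, -0.9, -3.4]
finger_gap: 41.0
```

```bash
python3 -m inch '[[[0,0.001,0,0],[0,0.001,0.005,0],[0,0.001,0.01,0]]]' | grep -E 'pos|ft|gap'
python3 -m inch '[[[0,0,0.006,0],[0,0,0.012,0],[0,0,0.012,0]]]' | grep -E 'pos|ft|gap'
```

```text
ee_pos: [539.0, 132.4, 147.4]
ft_force: [0.3, 0.1, -1.3]
finger_gap: 41.3
ee_pos: [539.0, 132.3, 135.2]
ft_force: [-0.1, 0.6, -1.6]
finger_gap: 40.9
```

```bash
python3 -m inch '[[[0,0,0.005,0],[0,0,0.01,0],[0,0,0.013,0],[0,0,0.013,0]]]' | grep -E 'pos|ft|gap'
```

```text
ee_pos: [539.1, 132.3, 122.5]
ft_force: [0.3, -0.6, -1.3]
finger_gap: 41.2
```

```bash
python3 -m inch '[[[0,0,0,0],[0,0,0,0],[0,0,0,0],[0,0,-0.04,0],[0,0,-0.09,0],[0,0,-0.12,0],[0,0,-0.12,0]]]' 0.0854 | grep -E 'pos|ft|gap'
python3 - <<'E'
from h import *
rows([[602,-27,242]],.18)
E
```

```text
ee_pos: [540.3, 132.5, 245.2]
ft_force: [-0.2, 0.3, -0.8]
finger_gap: 85.5
t 37.8 pos [540.3 132.5 245.2] ori [3.137 0.    1.747] spin 1.567
[-0.168  0.033  0.003]
```

```bash
python3 -m inch '[[[-0.02,0.005,0,0.18],[-0.04,0.01,0,0.36],[-0.065,0.015,0,0.54],[-0.09,0.02,0,0.72],[-0.11,0.025,0,0.9],[-0.13,0.028,0,1.08],[-0.15,0.03,0,1.26],[-0.168,0.033,0,1.44]]]' 0 >/dev/null
python3 -m inch '[[[0,0,0,0.13],[0,0,0,0.13],[0,0,0,0.13]]]' | grep -E 'pos|ori'
python3 - <<'E'
from h import *
np.set_printoptions(precision=4,suppress=True)
rows([[602,-27,124]],.18)
E
```

```text
ee_pos: [600.9, -27.0, 242.3]
orientation: [-3.141, 0.001, 0.181]
t 39.2 pos [600.9 -27.  242.3] ori [-3.141  0.001  0.181] spin 0.001
[0.001 0.    0.118]
```

```bash
python3 -m inch '[[[0.001,0,0.05,0],[0.001,0,0.1,0],[0.001,0,0.118,0],[0.001,0,0.118,0]]]' | grep -E 'pos|ft'
python3 -m inch '[[[-0.008,-0.005,0,0],[-0.015,-0.011,0,0],[-0.022,-0.018,0,0],[-0.027,-0.026,0,0],[-0.031,-0.035,0,0],[-0.034,-0.044,0,0],[-0.036,-0.053,0,0],[-0.036,-0.062,0,0]]]' | grep -E 'pos|ft'
python3 -m inch '[[[0.001,-0.009,0,0],[0.003,-0.019,0,0],[0.007,-0.027,0,0],[0.012,-0.036,0,0],[0.017,-0.043,0,0],[0.024,-0.05,0,0],[0.032,-0.055,0,0],[0.042,-0.061,0,0]]]' | grep -E 'pos|ft'
python3 -m inch '[[[0,0,0,0],[-0.003,0.003,-0.03,0],[-0.003,0.003,-0.09,0],[-0.06,0.06,-0.12,0],[-0.1,0.12,-0.12,0],[-0.1,0.18,-0.12,0],[-0.1,0.24,-0.12,0],[-0.1,0.3,-0.12,0]]]' | grep -E 'pos|ft'
python3 -m inch '[[[0,0.06,0,0],[0,0.12,0,0],[0,0.12,0,0]]]' | grep -E 'pos|ft'
python3 - <<'E'
from caps import *
phase()
b=cv2.resize(camera('top')[80:270,120:400,::-1],None,fx=1.7,fy=1.7,interpolation=2);a=cv2.resize(camera('scene')[110:280,210:350,::-1],None,fx=1.9,fy=1.9,interpolation=2)
a=a[:b.shape[0]];a=cv2.copyMakeBorder(a,0,b.shape[0]-a.shape[0],0,0,0)
cv2.imwrite('pics/f1.png',np.hstack([a,b]));print(a.shape,b.shape)
E
```

```text
ee_pos: [601.3, -26.7, 123.5]
ft_force: [-0.1, -0.1, 0.2]
ee_pos: [555.5, 28.2, 124.7]
ft_force: [1.7, -1.9, -0.6]
ee_pos: [586.6, 95.4, 124.7]
ft_force: [-0.4, -2.8, -0.1]
ee_pos: [537.4, -200.5, 245.1]
ft_force: [0.9, 0.7, -0.6]
ee_pos: [558.9, -320.5, 244.1]
ft_force: [0.4, 1.7, -0.2]
ball 12 87.0 94.0
(323, 266, 3) (323, 476, 3)
```

View pics/f1.png

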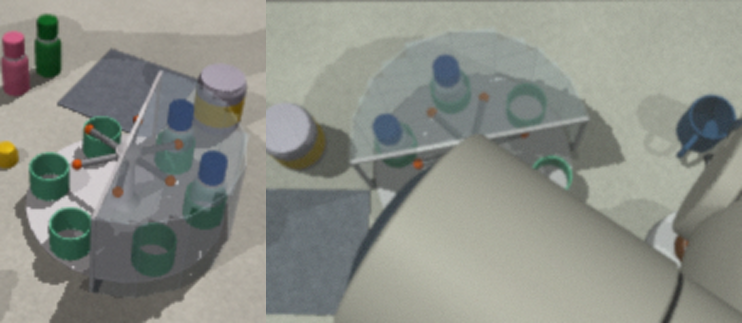

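Both blue-capped bottles are upright under the hood, at scene crop (181,115) and (213,170), and the amber bottle is in the warmer.

```bash
python3 -m inch '[[[0,0,0,0],[0,0,0,0],[0,0,0,0],[0,0,0,0]]]' | grep -E 'time|ft' && python3 -c "
from station import *
print(close_job())"
```

```text
time_s: 43.7
ft_force: [0.3, 0.3, -0.1]
the job is handed in; nothing more can be done
None
```

The job is handed in at 43.7 s, with no verdict returned: the amber bottle is in the warmer's well, both blue-capped bottles (two were present) stand in rings under the hood, and I saw no sign that the tin, mug or dome had moved.

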